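# Put the dried test tubes away by length

### The job

The washed test tubes on the draining rack are dry: lift every one off its peg and lay it flat in the storage tray, in the row cut to its length, one tube to each V-shaped place, with all mouths towards the tray's blue end. It is glassware, so draw the tubes straight off the pegs and set them down gently, let go of them all, and leave the other things on the bench where they are.

Things in the scene. Friction and masses are not known exactly. Their poses are not given: they have to be found in the camera images.
- rack: fixed white draining rack: upright panel 310 mm wide, 155 mm high, 8 mm thick, over a drip trough 65 mm deep front to back with an 18 mm rim. Origin at the foot of the panel's front face, middle of its width; x points back through the panel (pegs and tubes are on the -x side), y along its width, z up.
- peg_row (a point): middle of the rack's row of six grey pegs, on the panel's front face 125 mm above the bench; axes as the rack's. Pegs at y = -120, -72, -24, 24, 72, 120 mm, 8 mm thick, 92 mm long, slanting 30 degrees upward away from the panel (along -x). A tube hangs loosely over its peg, mouth at the panel, and comes off along the peg.
- tube_long1: clear round-bottomed glass test tube, 150 mm long, 20 mm outside and 16 mm inside diameter, 36 g (may vary by 30%), blue ring 11 to 18 mm from the mouth. Origin at the centre of the mouth, x along the axis out of the mouth, so the closed end is at x = -150 mm. May be absent. Starts hanging on one of the rack's pegs.
- tube_mid1: clear round-bottomed glass test tube, 125 mm long, 20 mm outside and 16 mm inside diameter, 32 g (may vary by 30%), blue ring 11 to 18 mm from the mouth. Origin at the centre of the mouth, x along the axis out of the mouth, so the closed end is at x = -125 mm. May be absent. Starts hanging on one of the rack's pegs.
- tube_short1: clear round-bottomed glass test tube, 100 mm long, 20 mm outside and 16 mm inside diameter, 28 g (may vary by 30%), blue ring 11 to 18 mm from the mouth. Origin at the centre of the mouth, x along the axis out of the mouth, so the closed end is at x = -100 mm. May be absent. Starts hanging on one of the rack's pegs.
- tube_long2: clear round-bottomed glass test tube, 150 mm long, 20 mm outside and 16 mm inside diameter, 36 g (may vary by 30%), blue ring 11 to 18 mm from the mouth. Origin at the centre of the mouth, x along the axis out of the mouth, so the closed end is at x = -150 mm. May be absent. Starts hanging on one of the rack's pegs.
- tube_mid2: clear round-bottomed glass test tube, 125 mm long, 20 mm outside and 16 mm inside diameter, 32 g (may vary by 30%), blue ring 11 to 18 mm from the mouth. Origin at the centre of the mouth, x along the axis out of the mouth, so the closed end is at x = -125 mm. May be absent. Starts hanging on one of the rack's pegs.
- tube_short2: clear round-bottomed glass test tube, 100 mm long, 20 mm outside and 16 mm inside diameter, 28 g (may vary by 30%), blue ring 11 to 18 mm from the mouth. Origin at the centre of the mouth, x along the axis out of the mouth, so the closed end is at x = -100 mm. May be absent. Starts hanging on one of the rack's pegs.
- tray: loose white storage tray on the bench, 182 x 300 mm, 0.9 kg. Origin at the centre of its underside, x towards its blue-edged end, z up; floor 4 mm thick, side rims 9 mm high. Across its width lie three rows, for 150, 125 and 100 mm tubes; all start at the blue end wall and each ends at a white step; wall and steps are 32 mm high.
- blue_end (a point): middle of the top edge of the tray's blue end wall (5 mm thick, inner face at tray x = 86 mm); axes as the tray's. All mouths must point this way
- row_long (a point): middle of the tray's row for 150 mm tubes (clear length 172 mm), at the axis height of a lying tube, 28 mm above the bench; axes as the tray's. Two V-shaped places at y = -23 and +23 mm from it, formed by two grey 6 mm thick zigzag combs across the row at x = 59.0 and -59.0 mm, ridges 32 mm high; a centred tube has its mouth at x = +75.0 mm
- row_mid (a point): middle of the tray's row for 125 mm tubes (clear length 147 mm), at the axis height of a lying tube, 28 mm above the bench; axes as the tray's. Two V-shaped places at y = -23 and +23 mm from it, formed by two grey 6 mm thick zigzag combs across the row at x = 46.5 and -46.5 mm, ridges 32 mm high; a centred tube has its mouth at x = +62.5 mm
- row_short (a point): middle of the tray's row for 100 mm tubes (clear length 122 mm), at the axis height of a lying tube, 28 mm above the bench; axes as the tray's. Two V-shaped places at y = -23 and +23 mm from it, formed by two grey 6 mm thick zigzag combs across the row at x = 34.0 and -34.0 mm, ridges 32 mm high; a centred tube has its mouth at x = +50.0 mm
- beaker: empty glass beaker, 68 mm across, 88 mm high, origin under its centre; leave it alone
- reagent: amber reagent bottle with blue cap, 68 mm across, 150 mm high, origin under its centre; leave it alone
- capjar: clear jar with green lid, 60 mm across, 75 mm high, origin under its centre; leave it alone
- marker: white marker pen with blue cap lying on the bench, 134 mm long along x, 16 mm high, origin under its middle; leave it alone
- capbox: small white open box of aluminium caps, 85 x 85 x 40 mm, origin under its centre; leave it alone
- crimper: crimping pliers lying on the bench, about 215 mm long along x, 75 mm wide, 30 mm high, origin under their middle; leave them alone
Mind the look-alikes: they are no part of the job. Leave any yellow look-alike of the tube_short1 alone.

How it is judged:
By the outcome, as a careful person would: the job done as asked, in the order asked, and still so for the second after the job is handed in, with the robot touching nothing.
Of tube_long1, tube_mid1, tube_short1, tube_long2, tube_mid2, tube_short2 only 5 to 6 are there at a start; the rules pass over those that are not, and their reading is None.
At some moment in a run one of tray may be knocked a few centimetres aside while the robot is not near it.
It also fails if it takes over 210 s, if anything falls off the work surface, if the arm or the gripper's body presses on something with over 40 N, if the wrist force passes 120 N, or if a joint passes its speed limit or range.

### The arm

A 7-joint arm with a two-finger parallel gripper is mounted at the origin on the work surface. World frame = base frame: x ahead of the robot, y to its left, z up, the work surface at z = 0. Lengths are in m, angles in degrees, forces in N, time in s.
With the tool pointing down it reaches from about 0.425 to 0.8 m from the base axis. Payload 8.3 kg.
Tool frame: the origin (TCP) lies midway between the tips of the shut fingers; the grasp point (between the pads) lies 19 mm behind it (robot.grip_point_offset is the distance from the TCP to the grasp point, in m); z points along the fingers, y is the line along which they close (so a half turn about z gives the same grasp; the last joint's range is limited). The gripper opens to 85 mm and grips with 20 to 120 N. Pads are 22 mm wide; open, the fingers measure 114 mm over their backs; the gripper's body (76 mm by 85 mm) begins 54 mm behind the grasp point. The pads swing forward as they close: fully open they stand 13 mm farther back than shut.
Start: joints at [-72.875, 21.967, 0.94, 78.501, -0.361, 79.538, -2.664], TCP at [0.221, 0.585, 0.231] pointing down, gripper open.
Joint ranges: [-169.22, 169.22], [-14.56, 117.87], [-87.37, 89.26], [10.42, 133.3], [-82.24, 262.24], [0.94, 117.77], [-172.7, 172.7]. Speed limits (degrees/s): [136.94, 136.94, 172.46, 172.46, 180, 180, 180].

### API

Orientations are given as [roll, pitch, yaw] about the fixed x, y, z axes, in that order (R = Rz(yaw) Ry(pitch) Rx(roll)).
In Python, from rig import robot, capture, camera_params gives the robot as it stands.
- The arm moves only by the tool servo_tool, never from a script. Its argument "commands" is a list of rows, each a list of 4 numbers: the shift along the tool's x, y, z scaled (see below), then the turn about the tool's z scaled (see below). A call has 1 to 20 rows; each row is the pose to reach, as a shift and turn from the pose commanded when the call began, along the tool's axes at that moment; what a row does not reach only later rows make up. The controller multiplies each number of a shift by 0.5 m and each number of a turn by 90 degrees. A row lasts 1/8 s, in which the tool goes at most 62.5 mm and 10.7 degrees, less where a joint would pass 70% of its speed; a pose out of reach is approached as far as the arm can. A call with a number of a shift or a turn outside -1 to 1 is refused whole. A call with a gripper value outside its range is refused whole. "gripper" is the opening, from 0 (shut) to 1 (fully open), set as the call begins (left out, the last holds). The fingers move at their own pace and stop on an object; "force" is the grip in N (left out, the last holds). Time passes only in rows, so rows that repeat a pose let the fingers close. It gives the time, the measured TCP pose, the force, the opening and the grip force at its end, in the units of the state.
- robot.sense(): the state, without advancing time (a new reading comes with each control period).
- capture(name): name is "side" or "top" or "wrist"; returns the picture (480x640x3 uint8, blue, green, red); there is no depth.
- camera_params(name): a dict with "fx", "fy", "cx", "cy" (pixels), "rvec" (rotation vector, rad) and "tvec" (3), from world to camera coordinates, as OpenCV has them. Camera axes: x right, y down, z forward; pixel columns grow to the right and rows downward; lengths in m; the calibration is good to about 2 mm. A picture is of the moment at which its call begins: read the wrist's pose just before it. camera_params takes no time and is no camera call; for the wrist camera it gives the pose at the moment of the call.
- robot.sign_off(): hands the job in; it is judged then, once.
The state is a dict: "t": time; "joint_pos": joint angles; "joint_velocities": joint speeds; "joint_efforts": joint torques, N m; "eef_pos": TCP position; "tcp_rot": TCP orientation; "contact_force": force on the tool from outside, world axes, zero at the start; "torque": the same for the moment, N m; "opening": opening from 0.0 (shut) to 1.0 (fully open); "grasp_force": force on a finger pad.
Only numpy, scipy, OpenCV 4.12 (cv2) and the standard library are available. Lean on these libraries where they do the work, as an engineer would, in place of code of your own. Each camera call takes 0.05 s, during which the arm holds its last target. There are 200 camera calls.

## Working session

There is one attempt and no reset: what is moved stays moved. The work goes in short steps, Python scripts to look and compute and a tool call to move; the robot and the scene stay as the last step left them, time stands still between calls to the robot, and variables do not carry over. Pictures are saved under pics/ and viewed, at most 14 in all, crops included, and the job is handed in when it is done.

Besides the shell and the picture viewer there is one more tool, called as name(argument=value, ...), one argument or row to a line, values as JSON. servo_tool: Moves the arm, as the interface text tells. Shifts and turns lie within -1 to 1; 1 stands for 0.5 m of shift or 90 degrees of turn. Its arguments: {"type":"object","properties":{"commands":{"type":"array","items":{"type":"array","items":{"type":"number"}}},"gripper":{"type":"number"},"force":{"type":"number"}},"required":["commands"]}

```bash
ls; mkdir -p pics
python3 - <<'E'
from rig import robot,capture,camera_params
import cv2,json
for n in ("side","top","wrist"):
    p=camera_params(n);print(n,p)
    cv2.imwrite(f"pics/{n}0.png",capture(n))
print(robot.sense())
E
```

```text
pics
side {'fx': 489.4343371897452, 'fy': 489.4343371897452, 'cx': 320.9084690408018, 'cy': 243.30741337376756, 'rvec': array([ 0.22277915, -2.89985435,  1.03339353]), 'tvec': array([0.57919977, 0.15311644, 1.36276374])}
top {'fx': 506.93991784571773, 'fy': 506.93991784571773, 'cx': 323.3848889221836, 'cy': 237.8873884880326, 'rvec': array([ 2.19922852, -2.17830287,  0.05921296]), 'tvec': array([-0.02305335,  0.58820838,  1.69955001])}
wrist {'fx': 352.4264171119279, 'fy': 352.4264171119279, 'cx': 315.4290487434288, 'cy': 243.55237425016963, 'rvec': array([-2.39857648, -1.65797855, -0.21871394]), 'tvec': array([-0.62495326, -0.03397121,  0.37773732])}
{'t': 0.15, 'joint_pos': array([-72.8725968 ,  22.00408396,   0.93813241,  78.54581307,
        -0.3617646 ,  79.54034984,  -2.66449282]), 'joint_velocities': array([ 0.07273026, -0.05425983,  0.00116923, -0.221439  ,  0.02220832,
       -0.09703859, -0.0319496 ]), 'joint_efforts': array([ 2.10290949e-03, -6.28157043e+01,  8.45583156e-01, -3.72158861e+01,
        1.67887163e-02,  1.11787627e-02, -3.23002519e-05]), 'eef_pos': array([0.221058  , 0.5841806 , 0.23052285]), 'tcp_rot': array([-1.79912522e+02, -1.06927787e-04,  1.59272081e+02]), 'contact_force': array([ 0.13100878,  0.31556594, -0.3979042 ]), 'torque': array([ 0.07287138, -0.02632205,  0.03764012]), 'grasp_force': 0.0, 'opening': 1.0003364030905375}
```

View pics/top0.png

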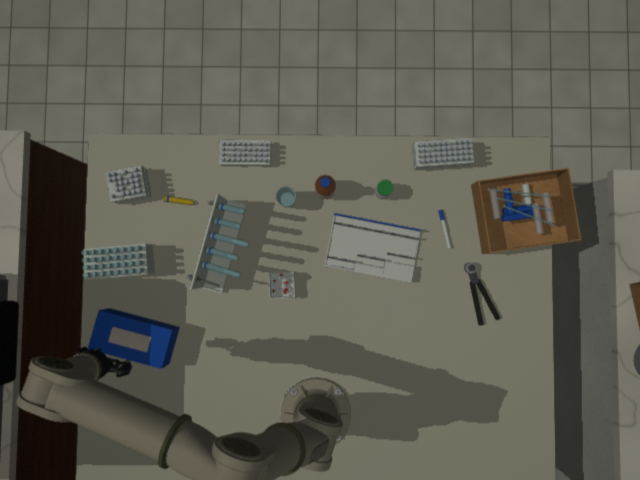

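View pics/side0.png

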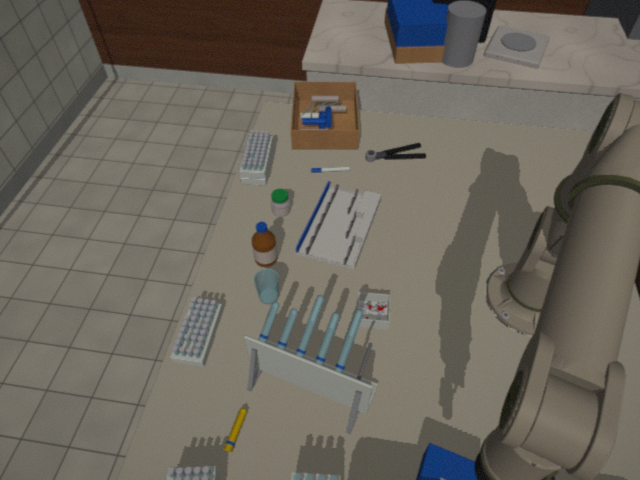

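```bash
cat > h.py <<'E'
import numpy as np,cv2
from rig import robot,capture,camera_params
def cam(n):
    p=camera_params(n);R=cv2.Rodrigues(p["rvec"])[0]
    return p,R,-R.T@p["tvec"]
def rays(n,uv):
    p,R,c=cam(n);uv=np.atleast_2d(uv).astype(float)
    d=np.c_[(uv[:,0]-p["cx"])/p["fx"],(uv[:,1]-p["cy"])/p["fy"],np.ones(len(uv))]@R
    return c,d
def plane(n,uv,z):
    c,d=rays(n,uv);return c+d*((z-c[2])/d[:,2])[:,None]
def proj(n,P):
    p,R,c=cam(n);q=(np.atleast_2d(P)@R.T)+p["tvec"]
    return np.c_[q[:,0]/q[:,2]*p["fx"]+p["cx"],q[:,1]/q[:,2]*p["fy"]+p["cy"]]
def tri(a,ua,b,ub):
    c1,d1=rays(a,ua);c2,d2=rays(b,ub);d1=d1[0];d2=d2[0]
    s=np.linalg.lstsq(np.c_[d1,-d2],c2-c1,rcond=None)[0]
    p,q=c1+s[0]*d1,c2+s[1]*d2
    return (p+q)/2,np.linalg.norm(p-q)
E
python3 - <<'E'
from h import *
t=cv2.imread("pics/top0.png");s=cv2.imread("pics/side0.png")
cv2.imwrite("pics/tc.png",cv2.resize(t[185:305,180:440],None,fx=3.07,fy=3.07,interpolation=cv2.INTER_CUBIC))
cv2.imwrite("pics/sc.png",cv2.resize(s[285:435,230:400],None,fx=4,fy=4,interpolation=cv2.INTER_CUBIC))
print(cam("top")[2],cam("side")[2])
print(plane("top",[[335,214],[421,231],[412,281],[327,263],[216,197],[193,287]],.03))
E
```

```text
[ 0.48669596 -0.02685082  1.73129919] [0.45394794 0.82321756 1.154247  ]
[[ 0.66868558 -0.05586877  0.03      ]
 [ 0.61393459 -0.34539504  0.03      ]
 [ 0.44610355 -0.31506004  0.03      ]
 [ 0.50344634 -0.03043409  0.03      ]
 [ 0.72274132  0.34697833  0.03      ]
 [ 0.41888592  0.41728218  0.03      ]]
```

View pics/tc.png

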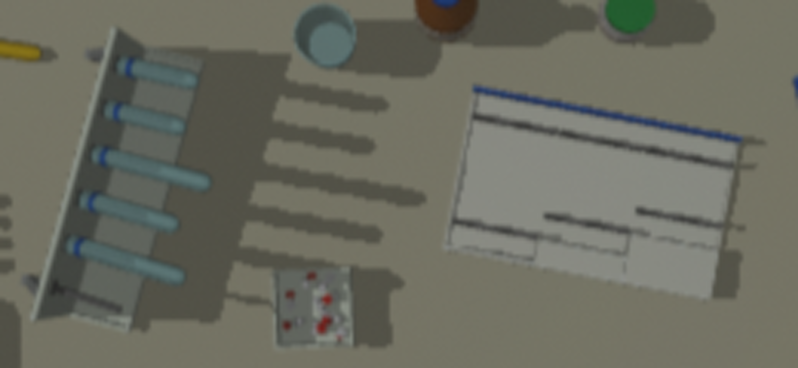

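View pics/sc.png

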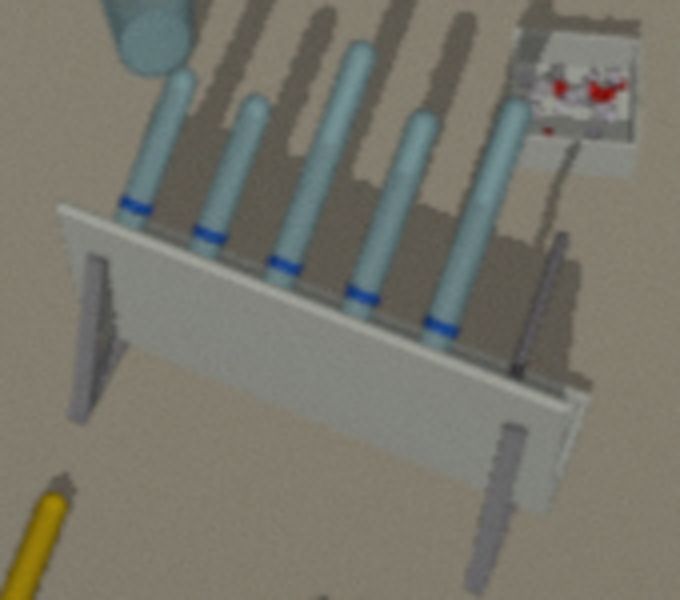

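Run:
```python
from h import *
t=cv2.imread("pics/top0.png");s=cv2.imread("pics/side0.png")
def blobs(im,x0,x1,y0,y1,lo,hi,amin):
    m=cv2.inRange(cv2.cvtColor(im,cv2.COLOR_BGR2HSV),lo,hi);k=np.zeros_like(m);k[y0:y1,x0:x1]=m[y0:y1,x0:x1]
    n,_,st,ce=cv2.connectedComponentsWithStats(k)
    return [(st[i,4],ce[i]) for i in range(1,n) if st[i,4]>=amin]
lo,hi=(105,120,50),(125,255,255)
a=sorted([c for _,c in blobs(t,195,230,195,280,lo,hi,3)],key=lambda c:c[1])
b=sorted([c for _,c in blobs(s,240,350,320,380,lo,hi,4)],key=lambda c:c[0])
print(np.round(a,1),np.round(b,1))
for u,v in zip(a,b): print(tri("top",u,"side",v))
# tray blue wall
m=blobs(t,325,430,205,240,lo,hi,20);print(m)
```

```text
[[221.6 206.5]
 [217.4 220.9]
 [213.1 235.4]
 [209.3 249.8]
 [204.7 265. ]] [[263.5 336.1]
 [282.2 343.4]
 [300.8 351.1]
 [320.3 358.5]
 [339.8 366.4]]
(array([0.67459669, 0.30287659, 0.14577162]), np.float64(0.004296350964278238))
(array([0.62859926, 0.31485511, 0.1465219 ]), np.float64(0.0051992115948113786))
(array([0.58296822, 0.32738626, 0.14679313]), np.float64(0.004792984982959042))
(array([0.53708671, 0.33838764, 0.146333  ]), np.float64(0.005675021822152796))
(array([0.49057416, 0.35138338, 0.1485903 ]), np.float64(0.003569356138319242))
[(np.int32(20), array([407.5 , 227.55]))]
```

servo_tool(
  commands=[
    [0,0,-0.34,0],
    [0,0,-0.34,0],
    [-0.874,-0.332,-0.34,0.93],
    [-0.874,-0.332,-0.34,0.93],
    [-0.874,-0.332,-0.34,0.93],
    [-0.874,-0.332,-0.34,0.93],
    [-0.874,-0.332,-0.34,0.93],
    [-0.874,-0.332,-0.34,0.93],
    [-0.874,-0.332,-0.34,0.93],
    [-0.874,-0.332,-0.34,0.93],
    [-0.874,-0.332,-0.34,0.93],
    [-0.874,-0.332,-0.34,0.93],
    [-0.874,-0.332,-0.34,0.93],
    [-0.874,-0.332,-0.34,0.93],
  ],
  gripper=0.4,
)

```text
t: 1.9
eef_pos: [0.5704, 0.2757, 0.4014]
tcp_rot: [-180.0, -0.0, 75.7]
contact_force: [-0.2, -0.4, 0.5]
opening: 0.402
grasp_force: 0.0
```

```bash
cat >> h.py <<'E'
def rpy2R(r):
    from scipy.spatial.transform import Rotation as Ro
    return Ro.from_euler("xyz",r,degrees=True).as_matrix()
def move(xyz,yaw):
    s=robot.sense();R=rpy2R(s["tcp_rot"]);d=R.T@(np.array(xyz)-s["eef_pos"])/.5
    w=(s["tcp_rot"][2]-yaw+180)%360-180
    print("cmd",np.round(d,3),"turn",round(w/90,3))
E
python3 - <<'E'
from h import *
s=robot.sense();print(s["eef_pos"],s["tcp_rot"],s["joint_pos"],s["opening"],s["t"])
im=capture("wrist");p,R,c=cam("wrist");print(c,R[2])
print("tcp px",proj("wrist",[s["eef_pos"]]))
cv2.imwrite("pics/w1.png",im)
E
```

```text
[0.57042609 0.27574437 0.40136563] [-1.79980583e+02 -2.57499403e-02  7.57158665e+01] [-43.94638305  24.27054955  25.79823522  56.31679294 -10.54760774
 101.39890353 -36.55675455] 0.4017128538322623 1.9
[0.58736753 0.34007467 0.54387818] [-0.06580275 -0.25260951 -0.96532815]
tcp px [[314.67812427 305.00004283]]
```

View pics/w1.png

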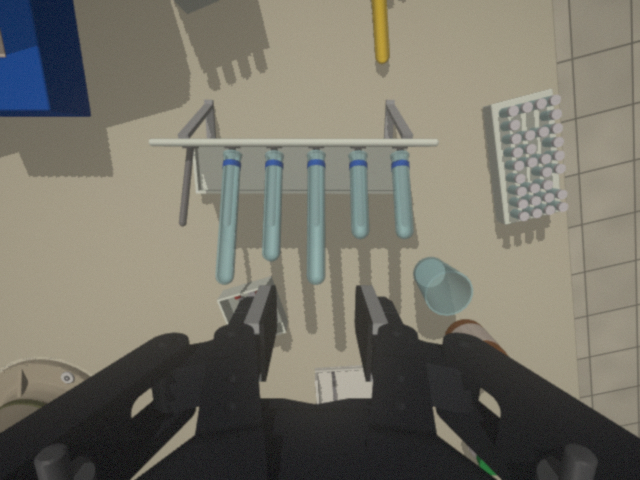

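Run:
```python
from h import *
im=cv2.imread("pics/w1.png")
m=cv2.inRange(cv2.cvtColor(im,cv2.COLOR_BGR2HSV),(105,120,50),(125,255,255));m[:145]=0;m[175:]=0;m[:,:210]=0;m[:,420:]=0
n,_,st,ce=cv2.connectedComponentsWithStats(m)
c=np.array(sorted([ce[i] for i in range(1,n) if st[i,4]>15],key=lambda c:c[0]));print(c.round(1))
# panel back/top edge z=.155
P=plane("wrist",[[152,142],[436,142.5]],.155);print("panel top",P.round(4),np.linalg.norm(P[1]-P[0]))
for z in(.138,.146):
    Q=plane("wrist",c,z);d=Q[0]-Q[-1];print(z,Q.round(4).tolist(),np.linalg.norm(d)/4,np.degrees(np.arctan2(d[0]*-1,d[1])))
```

```text
[[230.4 161.9]
 [272.6 162.4]
 [315.  162.1]
 [357.3 162.7]
 [400.  162.7]]
panel top [[0.4203 0.3892 0.155 ]
 [0.7122 0.3144 0.155 ]] 0.3012614900613567
0.138 [[0.4906, 0.3494, 0.138], [0.5364, 0.3372, 0.138], [0.5826, 0.3258, 0.138], [0.6285, 0.3135, 0.138], [0.6749, 0.3016, 0.138]] 0.047610729164332115 75.47241919086638
0.146 [[0.4925, 0.3492, 0.146], [0.5374, 0.3373, 0.146], [0.5827, 0.326, 0.146], [0.6276, 0.314, 0.146], [0.6732, 0.3024, 0.146]] 0.04667230513631488 75.47241919086638
```

Candidates: five clear, blue-ringed tubes on pegs in the wrist view: (230,162) long, (273,162) mid, (315,162) long, (357,163) short and (400,163) short. The yellow look-alike lies behind the rack at (380,30) and stays put. The sixth peg, at (185,190), is empty. I'll start with the nearest long tube.

servo_tool(
  commands=[
    [-0.028,-0.192,0.35,0.003],
    [-0.028,-0.192,0.35,0.003],
    [-0.028,-0.192,0.35,0.003],
    [-0.028,-0.192,0.35,0.003],
    [-0.028,-0.192,0.35,0.003],
    [-0.028,-0.192,0.35,0.003],
  ],
  gripper=0.4,
)

```text
t: 2.7
eef_pos: [0.4771, 0.2855, 0.229]
tcp_rot: [179.8, -0.2, 75.3]
contact_force: [-0.1, -0.5, 0.0]
opening: 0.401
grasp_force: 0.0
```

```bash
cat >> h.py <<'E'
XR=np.array([.2504,.968,0]);
def rings(im):
    "blue ring blobs in a wrist picture -> world xy at ring top"
    m=cv2.inRange(cv2.cvtColor(im,cv2.COLOR_BGR2HSV),(105,120,50),(125,255,255))
    n,_,st,ce=cv2.connectedComponentsWithStats(m)
    k=[i for i in range(1,n) if 60<st[i,4]<3000]
    return np.array([ce[i] for i in k]),[st[i,4] for i in k]
E
python3 - <<'E'
from h import *
im=capture("wrist");cv2.imwrite("pics/w2.png",im)
c,a=rings(im);P=plane("wrist",c,.137)
for q,w,e in zip(c,P,a):print(q.round(1),w.round(4),e)
move([.474,.2856,.146],75.5)
E
```

```text
[456.6 150.5] [0.5819 0.3256 0.137 ] 267
[529.6 151. ] [0.6274 0.3133 0.137 ] 268
[603.6 150.5] [0.6735 0.3015 0.137 ] 270
[309.1 151.1] [0.49   0.3493 0.137 ] 242
[382.4 151.5] [0.5355 0.3371 0.137 ] 241
cmd [-0.002 -0.006  0.166] turn -0.003
```

View pics/w2.png

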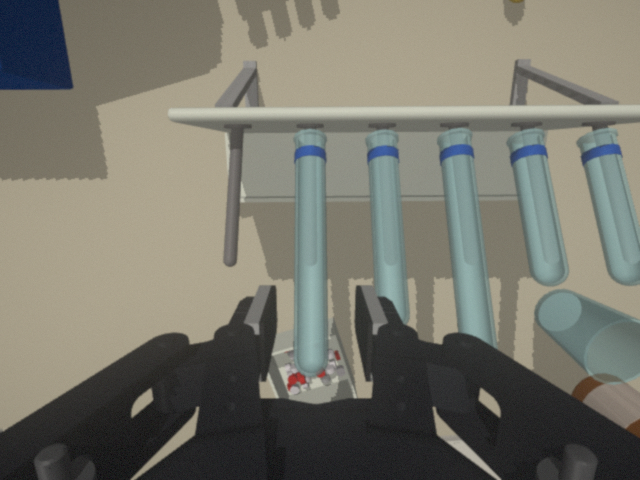

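servo_tool(
  commands=[
    [-0.002,-0.007,0.06,-0.002],
    [-0.002,-0.007,0.11,-0.002],
    [-0.002,-0.007,0.15,-0.002],
    [-0.002,-0.007,0.166,-0.002],
    [-0.002,-0.007,0.166,-0.002],
    [-0.002,-0.007,0.166,-0.002],
  ],
  gripper=0.4,
)

```text
t: 3.5
eef_pos: [0.4719, 0.2852, 0.1445]
tcp_rot: [179.9, -0.1, 75.5]
contact_force: [-0.2, 1.1, -0.0]
opening: 0.398
grasp_force: 0.0
```

servo_tool(
  commands=[
    [0,0,0,0],
    [0,0,0,0],
    [0,0,0,0],
    [0,0,0,0],
    [0,0,0,0],
    [0,0,0,0],
  ],
  gripper=0.1,
  force=20,
)

```text
t: 4.25
eef_pos: [0.4716, 0.2852, 0.1441]
tcp_rot: [179.9, -0.1, 75.5]
contact_force: [-0.5, 0.2, 6.2]
opening: 0.242
grasp_force: 20.0
```

servo_tool(
  commands=[
    [0,0,-0.003,0],
    [-0.01,0,-0.009,0],
    [-0.03,0,-0.02,0],
    [-0.05,0,-0.032,0],
    [-0.07,0,-0.043,0],
    [-0.09,0,-0.055,0],
    [-0.11,0,-0.066,0],
    [-0.13,0,-0.078,0],
    [-0.15,0,-0.09,0],
    [-0.17,0,-0.101,0],
    [-0.19,0,-0.112,0],
    [-0.2,0,-0.118,0],
    [-0.2,0,-0.118,0],
  ],
)

```text
t: 5.88
eef_pos: [0.4461, 0.1879, 0.2026]
tcp_rot: [180.0, -0.0, 75.5]
contact_force: [0.3, 0.3, -0.8]
opening: 0.238
grasp_force: 19.6
```

Run:
```python
from h import *
print(robot.sense()["grasp_force"])
im=capture("wrist");cv2.imwrite("pics/w3.png",im)
```

```text
19.607997313141823
```

View pics/w3.png

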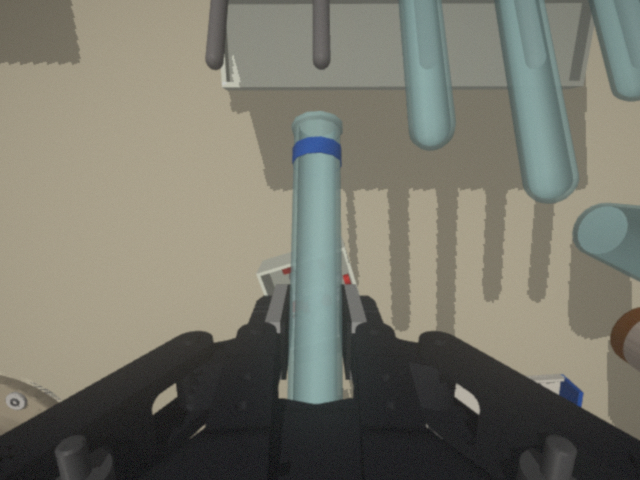

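servo_tool(
  commands=[
    [0,0,-0.194,0],
    [-0.1,0.03,-0.194,0.1],
    [-0.2,0.06,-0.194,0.2],
    [-0.3,0.09,-0.194,0.3],
    [-0.4,0.12,-0.194,0.42],
    [-0.5,0.158,-0.194,0.54],
    [-0.657,0.158,-0.194,0.66],
    [-0.657,0.158,-0.194,0.78],
    [-0.657,0.158,-0.194,0.9],
    [-0.657,0.158,-0.194,0.958],
    [-0.657,0.158,-0.194,0.958],
    [-0.657,0.158,-0.194,0.958],
  ],
)

```text
t: 7.42
eef_pos: [0.4402, -0.1495, 0.2992]
tcp_rot: [180.0, 0.0, -10.6]
contact_force: [0.3, 0.5, -0.3]
opening: 0.238
grasp_force: 19.8
```

Run:
```python
from h import *
s=robot.sense();print(s["eef_pos"],s["tcp_rot"],s["joint_pos"])
im=capture("wrist");cv2.imwrite("pics/w4.png",im)
```

```text
[ 0.44022033 -0.14945666  0.29916704] [ 1.79985872e+02  1.76152624e-02 -1.05789204e+01] [-30.72466311  -1.38084755  45.34404742  97.01096114   1.00307398
  83.97715703 -86.07339846]
```

View pics/w4.png

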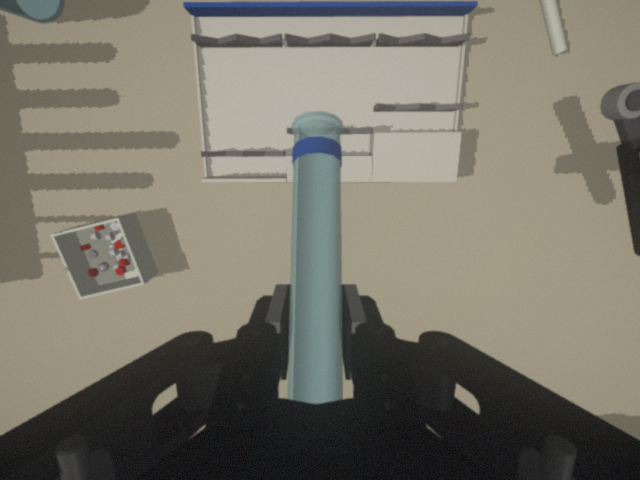

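```bash
cat >> h.py <<'E'
def tray(im):
    "tray centre xy and yaw from the blue end wall top (wrist picture)"
    m=cv2.inRange(cv2.cvtColor(im,cv2.COLOR_BGR2HSV),(105,120,50),(125,255,255))
    n,lab,st,ce=cv2.connectedComponentsWithStats(m)
    i=1+np.argmax(st[1:,2]);(c,wh,a)=cv2.minAreaRect(np.argwhere(lab==i)[:,::-1].astype(np.float32))
    b=cv2.boxPoints((c,wh,a));b=b[np.argsort(b[:,0])]
    l,r=plane("wrist",[b[:2].mean(0),b[2:].mean(0)],.030)
    d=l-r;yaw=np.degrees(np.arctan2(-d[0],d[1]));mid=(l+r)/2
    ex=np.array([np.cos(np.radians(yaw)),np.sin(np.radians(yaw)),0])
    return mid,np.linalg.norm(d),yaw,ex,st[i]
E
python3 - <<'E'
from h import *
im=cv2.imread("pics/w4.png")
mid,w,yaw,ex,st=tray(im);print(mid,w,yaw,st)
O=mid-.0885*ex;ey=np.array([-ex[1],ex[0],0])
def loc(uv,z):
    P=plane("wrist",uv,z)-O;return np.c_[P@ex,P@ey].round(4)
print("steps",loc([[287,152],[287,181],[372,131],[372,181],[458,131],[458,181],[203,181]],.032))
cv2.imwrite("pics/c4.png",cv2.resize(im[0:60,180:480],None,fx=2.6,fy=2.6,interpolation=cv2.INTER_CUBIC))
E
```

```text
[ 0.64014399 -0.20109959  0.03      ] 0.2985365981474954 -10.223088493927792 [ 184    2  293   10 1274]
steps [[-0.0557  0.0477]
 [-0.088   0.0485]
 [-0.0338 -0.0472]
 [-0.0886 -0.0491]
 [-0.0344 -0.1424]
 [-0.0892 -0.1479]
 [-0.0874  0.1451]]
```

View pics/c4.png

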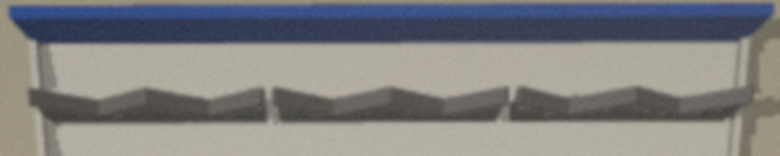

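```bash
cat >> h.py <<'E'
def held(im,h=.018):
    "distance mouth-grasp g and lateral offset at ring, from wrist picture, tilt 30"
    s=robot.sense();R=rpy2R(s["tcp_rot"]);c,a=rings(im)
    i=np.argmin(abs(c[:,0]-317));o,d=rays("wrist",c[i]);d=R.T@d[0];o=R.T@(o-s["eef_pos"])
    # tool frame: forward x, depth z (down). ring top: x=.866k+.005, up=h+.0087-.5k
    A=np.array([[.866,-d[0]],[.5,-d[2]]]);k,t=np.linalg.solve(A,[o[0]-.005,o[2]+h+.0087])
    print("ring",c[i].round(1),a[i],"g",round(k+.0145,4),"lat",round(o[1]+t*d[1],4))
E
python3 - <<'E'
from h import *
im=cv2.imread("pics/w4.png");held(im);held(im,.014)
O=np.array([.556,-.1857,0]);y=np.radians(-10.4);ex=np.array([np.cos(y),np.sin(y),0]);ey=np.array([-ex[1],ex[0],0])
for x,z in((0,.12),(0,.06)):
  P=O+x*ex+.119*ey;P[2]=z;print(P);move(P,-10.4)
E
```

```text
ring [323.    4.4] 1274 g 0.1601 lat 0.0029
ring [323.    4.4] 1274 g 0.1621 lat 0.003
[ 0.57748178 -0.06865499  0.12      ]
cmd [ 0.24  -0.209  0.358] turn -0.002
[ 0.57748178 -0.06865499  0.06      ]
cmd [ 0.24  -0.21   0.478] turn -0.002
```

```bash
sed -i 's/i=np.argmin(abs(c\[:,0\]-317))/i=np.argmin(abs(c[:,0]-317)+1e3*(c[:,1]<60))/' h.py
python3 - <<'E'
from h import *
im=cv2.imread("pics/w4.png");held(im);held(im,.014)
E
```

```text
ring [309.9 146. ] 459 g 0.0862 lat -0.0029
ring [309.9 146. ] 459 g 0.0863 lat -0.003
```

servo_tool(
  commands=[
    [0.1,-0.1,0.0,-0.002],
    [0.2,-0.2,0.1,-0.002],
    [0.238,-0.21,0.2,-0.002],
    [0.238,-0.21,0.3,-0.002],
    [0.238,-0.21,0.36,-0.002],
    [0.238,-0.21,0.41,-0.002],
    [0.238,-0.21,0.44,-0.002],
    [0.238,-0.21,0.468,-0.002],
    [0.238,-0.21,0.468,-0.002],
    [0.238,-0.21,0.468,-0.002],
  ],
)

```text
t: 8.72
eef_pos: [0.5772, -0.0689, 0.0662]
tcp_rot: [-180.0, -0.1, -10.6]
contact_force: [-0.6, 0.0, -0.4]
opening: 0.239
grasp_force: 19.8
```

Run:
```python
from h import *
im=capture("wrist");cv2.imwrite("pics/w5.png",im);held(im)
move([.5765,-.0684,.065],-10.4)
```

```text
ring [312.8 146.2] 570 g 0.0861 lat -0.0017
cmd [-0.002 -0.001  0.003] turn -0.002
```

View pics/w5.png

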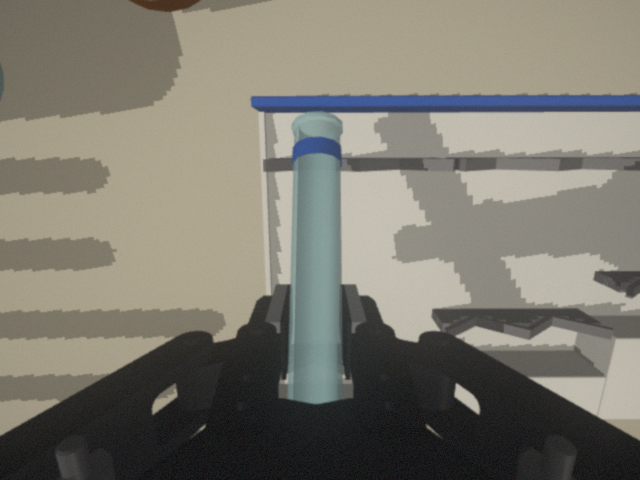

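Run:
```python
from h import *
g=cv2.cvtColor(cv2.imread("pics/w5.png"),cv2.COLOR_BGR2GRAY)
for y in (158,161,164,167): print(y,g[y,256:640:6].tolist())
O=np.array([.556,-.1857,0]);y=np.radians(-10.4);ex=np.array([np.cos(y),np.sin(y),0]);ey=np.array([-ex[1],ex[0],0])
for v,n in((142,'e'),(119,'v'),(96,'r'),(73,'v'),(50,'e'),(46,'e'),(0,'r')):
  P=O+.056*ex+v/1e3*ey;P[2]=.032 if n!='v' else .018;print(v,n,proj("wrist",[P]).round(1))
# blue wall left end
print(proj("wrist",[O+.0885*ex+.15*ey+[0,0,.032]]))
```

```text
158 [165, 185, 126, 103, 105, 99, 86, 118, 119, 131, 142, 145, 140, 127, 73, 94, 94, 93, 93, 93, 97, 93, 93, 94, 95, 93, 93, 92, 107, 102, 105, 116, 92, 83, 91, 88, 91, 92, 91, 92, 103, 119, 115, 112, 107, 110, 100, 102, 100, 102, 100, 85, 86, 90, 87, 111, 109, 107, 107, 108, 106, 101, 96, 96]
161 [166, 173, 94, 91, 90, 89, 85, 119, 119, 129, 139, 144, 143, 130, 88, 108, 76, 82, 86, 87, 87, 89, 85, 86, 79, 80, 82, 80, 120, 119, 119, 121, 119, 86, 91, 95, 89, 94, 92, 92, 106, 122, 123, 120, 121, 122, 122, 118, 119, 121, 120, 84, 92, 90, 91, 113, 114, 115, 114, 115, 111, 112, 110, 104]
164 [165, 176, 92, 90, 90, 88, 95, 118, 123, 130, 140, 144, 142, 131, 87, 113, 81, 82, 90, 82, 88, 89, 88, 85, 77, 83, 79, 81, 113, 120, 120, 123, 120, 85, 99, 92, 89, 88, 89, 92, 109, 122, 122, 122, 117, 118, 122, 120, 119, 121, 116, 87, 90, 89, 90, 115, 114, 114, 111, 110, 111, 110, 112, 97]
167 [165, 176, 92, 92, 90, 90, 98, 119, 120, 132, 140, 143, 143, 130, 101, 114, 85, 81, 89, 89, 86, 86, 86, 86, 82, 80, 84, 79, 108, 121, 122, 120, 123, 78, 97, 92, 92, 91, 90, 92, 116, 119, 122, 122, 119, 120, 118, 119, 120, 119, 119, 92, 93, 89, 94, 116, 112, 112, 112, 113, 109, 109, 77, 75]
142 e [[269.2 169.5]]
119 v [[316.  167.8]]
96 r [[362.8 169.3]]
73 v [[402.8 167.7]]
50 e [[456.4 169.1]]
46 e [[464.5 169.1]]
0 r [[558.2 168.9]]
[[249.58405294  98.66656613]]
```

servo_tool(
  commands=[
    [0,-0.002,0.01,0],
    [0,-0.002,0.018,0],
    [-0.001,-0.002,0.026,0],
    [-0.003,-0.002,0.034,0],
    [-0.005,-0.002,0.042,0],
    [-0.008,-0.002,0.05,0],
    [-0.008,-0.002,0.05,0],
  ],
)

```text
t: 9.65
eef_pos: [0.573, -0.067, 0.0403]
tcp_rot: [180.0, -0.0, -10.6]
contact_force: [0.5, -0.2, 1.7]
opening: 0.242
grasp_force: 19.5
```

Run:
```python
from h import *
im=capture("wrist");cv2.imwrite("pics/w6.png",im);held(im);s=robot.sense();print(s["eef_pos"],s["torque"])
```

```text
ring [313.3 144.7] 615 g 0.0868 lat -0.0015
[ 0.57314752 -0.06704716  0.04048867] [ 0.0298832  -0.27381552  0.05898807]
```

View pics/w6.png

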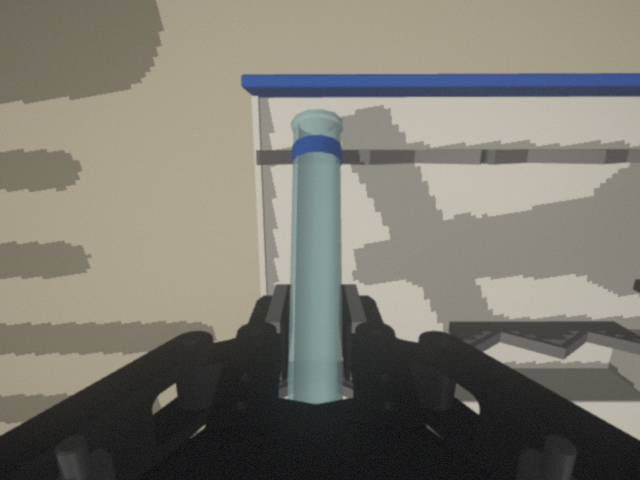

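servo_tool(
  commands=[
    [-0.002,0,0.008,0],
    [-0.004,0,0.016,0],
    [-0.006,0,0.024,0],
    [-0.007,0,0.03,0],
    [-0.007,0,0.03,0],
  ],
)

```text
t: 10.32
eef_pos: [0.5691, -0.0662, 0.0249]
tcp_rot: [180.0, 0.0, -10.5]
contact_force: [-0.3, 1.2, 2.1]
opening: 0.239
grasp_force: 19.5
```

Run:
```python
from h import *
im=capture("wrist");cv2.imwrite("pics/w7.png",im);held(im);s=robot.sense();print(s["eef_pos"],s["torque"])
```

```text
ring [312.  133.9] 914 g 0.0919 lat -0.002
[ 0.56922418 -0.06621295  0.02509839] [0.23683782 0.02432265 0.09463756]
```

servo_tool(
  commands=[
    [-0.002,0,0.008,0],
    [-0.004,0,0.016,0],
    [-0.005,0,0.022,0],
    [-0.005,0,0.026,0],
    [-0.005,0,0.026,0],
    [-0.005,0,0.026,0],
  ],
)

```text
t: 11.12
eef_pos: [0.5669, -0.0659, 0.0122]
tcp_rot: [180.0, 0.0, -10.6]
contact_force: [-1.2, 2.3, 2.5]
opening: 0.232
grasp_force: 19.5
```

Run:
```python
from h import *
im=capture("wrist");cv2.imwrite("pics/w8.png",im);held(im);s=robot.sense();print(s["eef_pos"],s["torque"])
```

```text
ring [312.5 129.2] 1215 g 0.0941 lat -0.0019
[ 0.5668773  -0.0659106   0.01227793] [0.24006174 0.13960759 0.01739238]
```

View pics/w8.png

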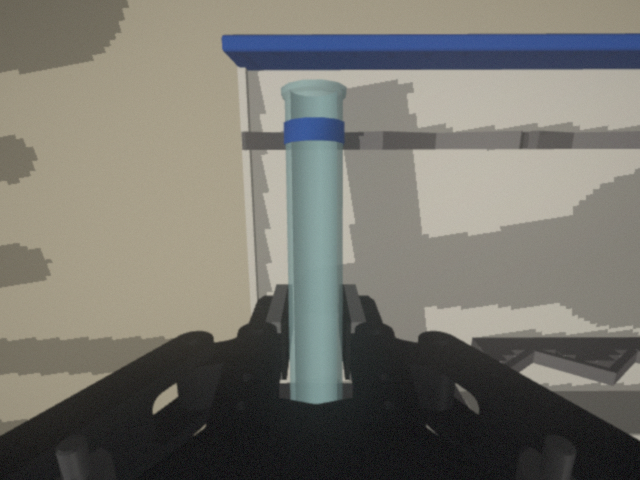

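```bash
cat >> h.py <<'E'
def flatpx(h=.018):
    s=robot.sense();R=rpy2R(s["tcp_rot"])
    for t in (0,3,6,10):
        a=np.radians(t);k=.0715;print(t,proj("wrist",[s["eef_pos"]+R@[k*np.cos(a)+.01*np.sin(a),0,-(h+.01*np.cos(a)-k*np.sin(a))]]).round(1))
E
python3 - <<'E'
from h import *
flatpx()
E
```

```text
0 [[317.3 131. ]]
3 [[317.3 130.1]]
6 [[317.2 129.9]]
10 [[317.2 130.6]]
```

servo_tool(
  commands=[
    [0,-0.002,0.002,0],
    [0,-0.002,0.003,0],
    [0,-0.002,0.003,0],
    [0,-0.002,0.003,0],
  ],
)

```text
t: 11.68
eef_pos: [0.5672, -0.0651, 0.0108]
tcp_rot: [180.0, -0.0, -10.6]
contact_force: [-0.9, 0.5, 2.4]
opening: 0.233
grasp_force: 19.4
```

servo_tool(
  commands=[
    [0,0,0,0],
    [0,0,0,0],
    [0,0,0,0],
    [0,0,0,0],
  ],
  gripper=0.33,
)

```text
t: 12.18
eef_pos: [0.5671, -0.0649, 0.0107]
tcp_rot: [180.0, 0.0, -10.6]
contact_force: [0.1, 0.0, -0.1]
opening: 0.325
grasp_force: 0.0
```

servo_tool(
  commands=[
    [0,0,-0.02,0],
    [0,0,-0.06,0],
    [0,0,-0.12,0],
    [0,0,-0.2,0],
    [-0.1,0.1,-0.3,0],
    [-0.22,0.2,-0.4,0],
    [-0.24,0.208,-0.5,0],
    [-0.24,0.208,-0.576,0],
    [-0.24,0.208,-0.576,0],
    [-0.24,0.208,-0.576,0],
    [-0.24,0.208,-0.576,0],
  ],
)

```text
t: 13.55
eef_pos: [0.4297, -0.1447, 0.2976]
tcp_rot: [180.0, 0.1, -10.5]
contact_force: [0.1, 0.6, -0.1]
opening: 0.33
grasp_force: 0.0
```

Run:
```python
from h import *
im=capture("wrist");cv2.imwrite("pics/w9.png",im);print(robot.sense()["eef_pos"]);print(tray(im))
move([.5283,.2692,.26],75.5)
```

```text
[ 0.42971343 -0.14469097  0.29751005]
(array([ 0.64573148, -0.12600238,  0.03      ]), np.float64(0.1338018189076928), np.float64(-10.501008834318494), array([ 0.9832517 , -0.18225284,  0.        ]), array([193,   0, 133,   3, 272], dtype=int32))
cmd [ 0.043 -0.85   0.074] turn -0.956
```

View pics/w9.png

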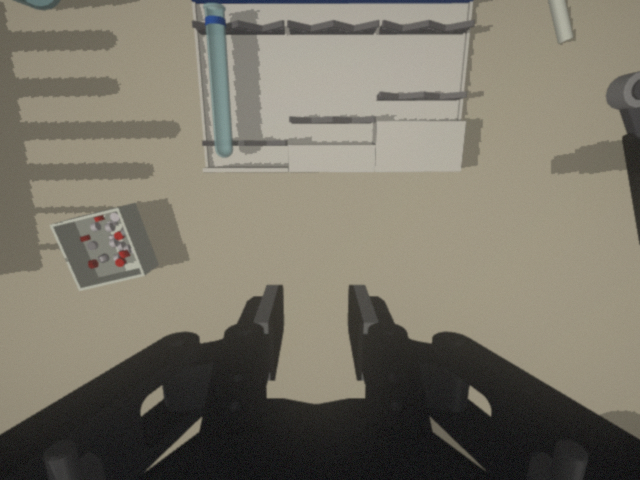

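Run:
```python
from h import *
im=cv2.imread("pics/w4.png");b=cv2.cvtColor(im,cv2.COLOR_BGR2HSV)
print(b[0:16,230].tolist());print(b[0:16,430].tolist())
move([.5227,.2875,.26],75.5)
```

```text
[[24, 42, 152], [21, 24, 138], [114, 82, 130], [111, 147, 135], [111, 151, 137], [111, 156, 136], [111, 142, 124], [112, 118, 97], [112, 112, 84], [112, 111, 85], [109, 113, 79], [110, 107, 86], [116, 98, 83], [110, 109, 84], [112, 100, 82], [111, 96, 82]]
[[19, 28, 144], [116, 46, 123], [111, 123, 131], [111, 135, 134], [111, 148, 133], [111, 138, 124], [113, 112, 107], [113, 92, 89], [114, 79, 84], [111, 86, 86], [113, 84, 85], [113, 80, 86], [116, 72, 85], [114, 73, 84], [111, 73, 84], [111, 36, 100]]
cmd [ 0.025 -0.884  0.074] turn -0.956
```

servo_tool(
  commands=[
    [0.025,-0.1,0.0,-0.1],
    [0.025,-0.2,0.02,-0.22],
    [0.025,-0.32,0.04,-0.34],
    [0.025,-0.44,0.06,-0.46],
    [0.025,-0.56,0.074,-0.58],
    [0.025,-0.68,0.074,-0.7],
    [0.025,-0.8,0.074,-0.82],
    [0.025,-0.884,0.074,-0.92],
    [0.025,-0.884,0.074,-0.956],
    [0.025,-0.884,0.074,-0.956],
    [0.025,-0.884,0.074,-0.956],
  ],
  gripper=0.37,
)

```text
t: 14.98
eef_pos: [0.5234, 0.2861, 0.2609]
tcp_rot: [-180.0, 0.1, 75.3]
contact_force: [0.4, 0.2, 1.0]
opening: 0.37
grasp_force: 0.0
```

```bash
sed -i 's/(105,120,50),(125,255,255))\n    n,lab/X/' h.py
python3 - <<'E'
s=open('h.py').read()
a,b=s.split("def tray",1);b=b.replace("(105,120,50)","(105,100,112)",1);open('h.py','w').write(a+"def tray"+b)
E
python3 - <<'E'
from h import *
im=capture("wrist");c,a=rings(im);print(plane("wrist",c,.136).round(4).tolist(),c.round(0).tolist(),a)
print(robot.sense()["eef_pos"]);move([.5227,.2875,.136],75.5)
E
```

```text
[[0.5827, 0.3256, 0.136], [0.6288, 0.3132, 0.136], [0.6753, 0.3013, 0.136], [0.5363, 0.337, 0.136]] [[379.0, 167.0], [443.0, 168.0], [508.0, 167.0], [315.0, 168.0]] [np.int32(182), np.int32(194), np.int32(189), np.int32(174)]
[0.52346834 0.28614788 0.26131076]
cmd [ 0.002 -0.002  0.251] turn -0.002
```

servo_tool(
  commands=[
    [0.002,-0.001,0.06,-0.002],
    [0.002,-0.001,0.12,-0.002],
    [0.002,-0.001,0.18,-0.002],
    [0.002,-0.001,0.22,-0.002],
    [0.002,-0.001,0.245,-0.002],
    [0.002,-0.001,0.251,-0.002],
    [0.002,-0.001,0.251,-0.002],
  ],
)

```text
t: 15.9
eef_pos: [0.5235, 0.2882, 0.1369]
tcp_rot: [180.0, -0.0, 75.6]
contact_force: [-0.6, 0.6, -0.3]
opening: 0.365
grasp_force: 0.0
```

servo_tool(
  commands=[
    [0,0,0,0],
    [0,0,0,0],
    [0,0,0,0],
    [0,0,0,0],
    [0,0,0,0],
    [0,0,0,0],
  ],
  gripper=0.1,
)

```text
t: 16.65
eef_pos: [0.5237, 0.2884, 0.1372]
tcp_rot: [179.9, -0.1, 75.7]
contact_force: [0.2, -0.7, 5.5]
opening: 0.244
grasp_force: 19.9
```

servo_tool(
  commands=[
    [0,0,-0.003,0],
    [-0.01,0,-0.009,0],
    [-0.03,0,-0.02,0],
    [-0.05,0,-0.032,0],
    [-0.07,0,-0.043,0],
    [-0.09,0,-0.055,0],
    [-0.11,0,-0.066,0],
    [-0.13,0,-0.078,0],
    [-0.15,0,-0.09,0],
    [-0.17,0,-0.101,0],
    [-0.19,0,-0.112,0],
    [-0.2,0,-0.118,0],
    [-0.2,0,-0.118,0],
  ],
)

```text
t: 18.27
eef_pos: [0.4985, 0.191, 0.1956]
tcp_rot: [180.0, -0.0, 75.6]
contact_force: [-0.4, 0.5, -0.8]
opening: 0.24
grasp_force: 19.6
```

Run:
```python
from h import *
im=capture("wrist");cv2.imwrite("pics/x1.png",im);held(im,.017)
move([.462,-.15,.30],-10.4)
```

```text
ring [314.8 190.6] 714 g 0.0667 lat -0.0002
cmd [-0.679  0.099 -0.21 ] turn 0.956
```

servo_tool(
  commands=[
    [0,0,-0.12,0],
    [-0.1,0.02,-0.21,0.1],
    [-0.2,0.03,-0.21,0.2],
    [-0.3,0.05,-0.21,0.3],
    [-0.4,0.06,-0.21,0.42],
    [-0.5,0.08,-0.21,0.54],
    [-0.6,0.099,-0.21,0.66],
    [-0.679,0.099,-0.21,0.78],
    [-0.679,0.099,-0.21,0.9],
    [-0.679,0.099,-0.21,0.956],
    [-0.679,0.099,-0.21,0.956],
    [-0.679,0.099,-0.21,0.956],
  ],
)

```text
t: 19.82
eef_pos: [0.4624, -0.1496, 0.3002]
tcp_rot: [180.0, 0.0, -10.2]
contact_force: [0.3, -0.6, -1.3]
opening: 0.243
grasp_force: 19.8
```

```bash
cat >> h.py <<'E'
def place(im,x,y,z,k=.0025):
    mid,w,yaw,ex,st=tray(im);O=mid-(.0885-k)*ex;ey=np.array([-ex[1],ex[0],0])
    print("tray",O.round(4),"w",w.round(4),"yaw",yaw.round(2),st)
    P=O+x*ex+y*ey;P[2]=z;print(P.round(4));move(P,yaw)
E
python3 - <<'E'
from h import *
im=capture("wrist");cv2.imwrite("pics/x2.png",im);held(im,.017);place(im,.018,.023,.065)
E
```

```text
ring [308.6 190.4] 503 g 0.0663 lat -0.0034
tray [ 0.5572 -0.1858  0.03  ] w 0.2986 yaw -10.47 [ 191   26  288    6 1234]
[ 0.5791 -0.1664  0.065 ]
cmd [ 0.236 -0.009  0.47 ] turn 0.003
```

servo_tool(
  commands=[
    [0.1,-0.005,0.1,0.003],
    [0.2,-0.011,0.2,0.003],
    [0.237,-0.011,0.3,0.003],
    [0.237,-0.011,0.38,0.003],
    [0.237,-0.011,0.43,0.003],
    [0.237,-0.011,0.46,0.003],
    [0.237,-0.011,0.48,0.003],
    [0.237,-0.011,0.498,0.003],
    [0.237,-0.011,0.514,0.003],
    [0.236,-0.011,0.53,0.003],
    [0.234,-0.011,0.538,0.003],
    [0.234,-0.011,0.538,0.003],
  ],
)

```text
t: 21.38
eef_pos: [0.5787, -0.1659, 0.0316]
tcp_rot: [180.0, -0.1, -10.7]
contact_force: [0.9, -0.9, 1.4]
opening: 0.239
grasp_force: 19.8
```

Run:
```python
from h import *
im=capture("wrist");cv2.imwrite("pics/x3.png",im);held(im,.017);s=robot.sense();print(s["contact_force"],s["torque"])
O=np.array([.5573,-.1848,0]);y=np.radians(-10.47);ex=np.array([np.cos(y),np.sin(y),0]);ey=np.array([-ex[1],ex[0],0])
P=O+.0085*ex+.023*ey;P[2]=.0108;move(P,-10.47)
```

```text
ring [313.7 190.5] 674 g 0.0662 lat -0.0013
[ 0.09008722 -1.0272736   0.29187508] [-0.2003783  -0.27239092 -0.00987347]
cmd [-0.018 -0.001  0.042] turn -0.002
```

servo_tool(
  commands=[
    [-0.002,0,0.007,0],
    [-0.005,0,0.014,0],
    [-0.009,0,0.021,0],
    [-0.012,0,0.028,0],
    [-0.015,0,0.034,0],
    [-0.018,0,0.039,0],
    [-0.018,0,0.041,0],
    [-0.018,0,0.041,0],
  ],
)

```text
t: 22.42
eef_pos: [0.5694, -0.1639, 0.0107]
tcp_rot: [180.0, 0.0, -10.6]
contact_force: [1.6, -2.5, 1.8]
opening: 0.24
grasp_force: 19.5
```

Run:
```python
from h import *
im=capture("wrist");cv2.imwrite("pics/x4.png",im);held(im,.017);s=robot.sense();print(s["contact_force"],s["torque"],s["eef_pos"])
# ring width
m=cv2.inRange(cv2.cvtColor(im,cv2.COLOR_BGR2HSV),(105,100,50),(125,255,255))
n,l,st,ce=cv2.connectedComponentsWithStats(m);print([ (st[i].tolist(),ce[i].round(0).tolist()) for i in range(1,n) if st[i,4]>200])
im=cv2.imread("pics/w8.png");m=cv2.inRange(cv2.cvtColor(im,cv2.COLOR_BGR2HSV),(105,100,50),(125,255,255))
n,l,st,ce=cv2.connectedComponentsWithStats(m);print([ (st[i].tolist(),ce[i].round(0).tolist()) for i in range(1,n) if st[i,4]>200])
```

```text
ring [317.1 187.7] 1113 g 0.0675 lat 0.0
[ 0.51941846 -2.64105216  1.79405655] [-0.51606243 -0.27271422 -0.15188684] [ 0.56938339 -0.16390553  0.01073133]
[([0, 102, 640, 23, 10989], [306.0, 112.0]), ([289, 177, 58, 22, 1216], [317.0, 188.0]), ([0, 187, 77, 25, 1485], [37.0, 199.0])]
[([222, 34, 418, 35, 9840], [412.0, 47.0]), ([284, 117, 60, 27, 1315], [313.0, 129.0])]
```

servo_tool(
  commands=[
    [0,0.002,0.001,0],
    [0,0.003,0.001,0],
    [0,0.003,0.001,0],
  ],
)

```text
t: 22.85
eef_pos: [0.5692, -0.1646, 0.0102]
tcp_rot: [-180.0, 0.0, -10.6]
contact_force: [0.8, 1.3, 2.9]
opening: 0.24
grasp_force: 19.4
```

servo_tool(
  commands=[
    [0,0,0,0],
    [0,0,0,0],
    [0,0,0,0],
    [0,0,0,0],
  ],
  gripper=0.33,
)

```text
t: 23.35
eef_pos: [0.5691, -0.1654, 0.0102]
tcp_rot: [180.0, 0.0, -10.7]
contact_force: [-0.3, 0.4, 0.0]
opening: 0.329
grasp_force: 0.0
```

servo_tool(
  commands=[
    [0,0,-0.02,0],
    [0,0,-0.06,0],
    [0,0,-0.12,0],
    [0,0,-0.2,0],
    [-0.05,0,-0.3,0],
    [-0.12,0,-0.4,0],
    [-0.2,0,-0.5,0],
    [-0.22,0,-0.576,0],
    [-0.22,0,-0.576,0],
    [-0.22,0,-0.576,0],
  ],
)

```text
t: 24.6
eef_pos: [0.461, -0.1452, 0.2986]
tcp_rot: [-179.9, -0.0, -10.7]
contact_force: [-0.0, 0.3, -0.0]
opening: 0.331
grasp_force: 0.0
```

Run:
```python
from h import *
im=capture("wrist");cv2.imwrite("pics/x5.png",im);print(tray(im))
c,a=rings(im);print(c.round(1).tolist(),a)
mid,w,yaw,ex,st=tray(im);O=mid-.086*ex;ey=np.array([-ex[1],ex[0],0])
P=plane("wrist",c,.038)-O;print(np.c_[P@ex,P@ey].round(4))
g=65;  # P3: long g 86
R=np.array([.5827,.3256,0])-.005*XR;G=R-.866*(.086-.0145)*XR;G[2]=.126+.5*(.086-.0145)-.017
print(G);move(G+[0,0,.1],75.5)
```

```text
(array([ 0.64076945, -0.20165011,  0.03      ]), np.float64(0.297359000514164), np.float64(-10.652457727798538), array([ 0.98276652, -0.18485121,  0.        ]), array([ 194,   24,  289,    5, 1206], dtype=int32))
[[331.1, 26.3], [313.7, 52.1], [220.8, 54.9]] [np.int32(1269), np.int32(91), np.int32(95)]
[[0.0834 0.0074]
 [0.0598 0.025 ]
 [0.0572 0.1209]]
[0.56594348 0.26082241 0.14475   ]
cmd [ 0.057 -0.837  0.106] turn -0.957
```

servo_tool(
  commands=[
    [0.057,-0.1,0.0,-0.1],
    [0.057,-0.2,0.02,-0.22],
    [0.057,-0.32,0.04,-0.34],
    [0.057,-0.44,0.06,-0.46],
    [0.057,-0.56,0.08,-0.58],
    [0.057,-0.68,0.106,-0.7],
    [0.057,-0.8,0.106,-0.82],
    [0.057,-0.837,0.106,-0.92],
    [0.057,-0.837,0.106,-0.957],
    [0.057,-0.837,0.106,-0.957],
    [0.057,-0.837,0.106,-0.957],
  ],
  gripper=0.37,
)

```text
t: 26.02
eef_pos: [0.5665, 0.2601, 0.2444]
tcp_rot: [-179.9, 0.1, 75.3]
contact_force: [-0.0, -1.0, 0.6]
opening: 0.373
grasp_force: 0.0
```

```bash
cat >> h.py <<'E'
def grasp(im,g):
    c,a=rings(im);P=plane("wrist",c,.136);print(c.round(0).tolist(),P.round(4).tolist())
    R=P[np.argmin(abs(c[:,0]-316))]-.005*XR;G=R-.866*(g-.0145)*XR;G[2]=.126+.5*(g-.0145)-.017
    print(G.round(4));move(G,75.5)
E
python3 - <<'E'
from h import *
im=capture("wrist");grasp(im,.086)
E
```

```text
[[315.0, 147.0], [453.0, 147.0], [384.0, 147.0], [457.0, 444.0]] [[0.5832, 0.3259, 0.136], [0.6751, 0.3017, 0.136], [0.6289, 0.3136, 0.136], [0.6395, 0.0529, 0.136]]
[0.5664 0.2611 0.1448]
cmd [ 0.002 -0.     0.2  ] turn -0.002
```

servo_tool(
  commands=[
    [0.002,0,0.06,-0.002],
    [0.002,0,0.11,-0.002],
    [0.002,0,0.16,-0.002],
    [0.002,0,0.19,-0.002],
    [0.002,0,0.2,-0.002],
    [0.002,0,0.2,-0.002],
    [0.002,0,0.2,-0.002],
  ],
)

```text
t: 26.95
eef_pos: [0.5672, 0.2621, 0.1464]
tcp_rot: [179.9, -0.1, 75.7]
contact_force: [-0.4, 0.3, 0.6]
opening: 0.372
grasp_force: 0.0
```

servo_tool(
  commands=[
    [0,0,0,0],
    [0,0,0,0],
    [0,0,0,0],
    [0,0,0,0],
    [0,0,0,0],
    [0,0,0,0],
  ],
  gripper=0.1,
)

```text
t: 27.7
eef_pos: [0.5672, 0.2621, 0.1461]
tcp_rot: [179.9, -0.1, 75.7]
contact_force: [-1.0, -0.1, 5.9]
opening: 0.244
grasp_force: 19.7
```

servo_tool(
  commands=[
    [0,0,-0.003,0],
    [-0.01,0,-0.009,0],
    [-0.03,0,-0.02,0],
    [-0.05,0,-0.032,0],
    [-0.07,0,-0.043,0],
    [-0.09,0,-0.055,0],
    [-0.11,0,-0.066,0],
    [-0.13,0,-0.078,0],
    [-0.15,0,-0.09,0],
    [-0.17,0,-0.101,0],
    [-0.19,0,-0.112,0],
    [-0.2,0,-0.118,0],
    [-0.2,0,-0.118,0],
  ],
)

```text
t: 29.32
eef_pos: [0.542, 0.1647, 0.2046]
tcp_rot: [180.0, -0.0, 75.6]
contact_force: [0.8, -0.9, -0.6]
opening: 0.242
grasp_force: 19.6
```

Run:
```python
from h import *
im=capture("wrist");cv2.imwrite("pics/y1.png",im);held(im,.017)
move([.462,-.15,.30],-10.5)
```

```text
ring [314.8 151.4] 664 g 0.0843 lat -0.0002
cmd [-0.65   0.001 -0.192] turn 0.957
```

servo_tool(
  commands=[
    [0,0,-0.12,0],
    [-0.1,0,-0.192,0.1],
    [-0.2,0,-0.192,0.2],
    [-0.3,0,-0.192,0.3],
    [-0.4,0,-0.192,0.42],
    [-0.5,0.001,-0.192,0.54],
    [-0.6,0.001,-0.192,0.66],
    [-0.65,0.001,-0.192,0.78],
    [-0.65,0.001,-0.192,0.9],
    [-0.65,0.001,-0.192,0.957],
    [-0.65,0.001,-0.192,0.957],
    [-0.65,0.001,-0.192,0.957],
  ],
)

```text
t: 30.88
eef_pos: [0.4621, -0.1496, 0.3002]
tcp_rot: [180.0, 0.0, -10.3]
contact_force: [-0.9, 0.4, -1.0]
opening: 0.239
grasp_force: 19.8
```

Run:
```python
from h import *
im=capture("wrist");cv2.imwrite("pics/y2.png",im);held(im,.017);place(im,.001,.0745,.065)
c,a=rings(im);print(c.round(0).tolist(),a)
```

```text
ring [309.7 151. ] 482 g 0.084 lat -0.003
tray [ 0.5574 -0.1858  0.03  ] w 0.2974 yaw -10.32 [ 191   26  287    5 1210]
[ 0.5717 -0.1127  0.065 ]
cmd [ 0.203 -0.112  0.47 ] turn -0.0
[[329.0, 29.0], [310.0, 54.0], [218.0, 56.0], [310.0, 151.0]] [np.int32(1202), np.int32(80), np.int32(89), np.int32(482)]
```

servo_tool(
  commands=[
    [0.1,-0.112,0.1,0.002],
    [0.2,-0.112,0.2,0.002],
    [0.203,-0.112,0.3,0.002],
    [0.203,-0.112,0.38,0.002],
    [0.203,-0.112,0.43,0.002],
    [0.203,-0.112,0.46,0.002],
    [0.203,-0.112,0.48,0.002],
    [0.203,-0.112,0.496,0.002],
    [0.203,-0.112,0.504,0.002],
    [0.201,-0.112,0.512,0.002],
    [0.199,-0.112,0.52,0.002],
    [0.196,-0.112,0.528,0.002],
    [0.196,-0.112,0.528,0.002],
  ],
)

```text
t: 32.55
eef_pos: [0.5687, -0.1127, 0.0364]
tcp_rot: [-180.0, -0.0, -10.6]
contact_force: [0.4, 0.5, 1.9]
opening: 0.243
grasp_force: 19.5
```

Run:
```python
from h import *
s=robot.sense();print(s["contact_force"],s["torque"])
O=np.array([.5574,-.1858,0]);y=np.radians(-10.47);ex=np.array([np.cos(y),np.sin(y),0]);ey=np.array([-ex[1],ex[0],0])
P=O-.009*ex+.0745*ey;P[2]=.0105;move(P,-10.47)
```

```text
[0.36731774 0.50391699 1.92105679] [ 0.03094885 -0.24068202  0.06486082]
cmd [-0.014 -0.001  0.052] turn -0.002
```

servo_tool(
  commands=[
    [-0.002,0,0.008,0],
    [-0.005,0,0.016,0],
    [-0.008,0,0.024,0],
    [-0.011,0,0.032,0],
    [-0.013,0,0.039,0],
    [-0.014,0,0.045,0],
    [-0.014,0,0.05,0],
    [-0.014,0,0.052,0],
    [-0.014,0,0.052,0],
  ],
)

```text
t: 33.67
eef_pos: [0.5613, -0.1114, 0.0101]
tcp_rot: [180.0, 0.0, -10.7]
contact_force: [-2.1, 1.3, 2.3]
opening: 0.243
grasp_force: 19.4
```

servo_tool(
  commands=[
    [0,0,0,0],
    [0,0,0,0],
    [0,0,0,0],
    [0,0,0,0],
  ],
  gripper=0.32,
)

```text
t: 34.17
eef_pos: [0.5616, -0.1115, 0.0103]
tcp_rot: [180.0, -0.0, -10.7]
contact_force: [-0.0, -0.3, -0.1]
opening: 0.318
grasp_force: 0.0
```

servo_tool(
  commands=[
    [0,0,-0.02,0],
    [0,0,-0.06,0],
    [0,0,-0.12,0],
    [0,0,-0.2,0],
    [-0.05,0.05,-0.3,0],
    [-0.12,0.1,-0.4,0],
    [-0.2,0.1,-0.5,0],
    [-0.2,0.1,-0.576,0],
    [-0.2,0.1,-0.576,0],
    [-0.2,0.1,-0.576,0],
  ],
)

```text
t: 35.42
eef_pos: [0.4539, -0.1422, 0.2985]
tcp_rot: [-180.0, -0.0, -10.7]
contact_force: [-0.5, 0.7, -0.3]
opening: 0.318
grasp_force: 0.0
```

```bash
cat >> h.py <<'E'
def lying(im):
    mid,w,yaw,ex,st=tray(im);O=mid-.086*ex;ey=np.array([-ex[1],ex[0],0]);print("O",O.round(4),yaw.round(2),st)
    c,a=rings(im);P=plane("wrist",c,.038)-O;print(np.c_[P@ex,P@ey].round(4).tolist())
def pre(R,g):
    G=np.array(R)-.005*XR-.866*(g-.0145)*XR;G[2]=.126+.5*(g-.0145)-.017+.1;print(G.round(4));move(G,75.5)
E
python3 - <<'E'
from h import *
im=capture("wrist");cv2.imwrite("pics/y3.png",im);lying(im)
pre([.6289,.3136,0],.056)
E
```

```text
O [ 0.5563 -0.1854  0.03  ] -10.42 [ 194   15  291    6 1279]
[[0.0831, 0.0111], [0.0597, 0.0241], [0.0577, 0.1203], [0.0592, 0.0744]]
[0.6186 0.274  0.2298]
cmd [ 0.17  -0.879  0.136] turn -0.957
```

servo_tool(
  commands=[
    [0.02,-0.1,0.0,-0.1],
    [0.04,-0.2,0.02,-0.22],
    [0.06,-0.32,0.04,-0.34],
    [0.08,-0.44,0.06,-0.46],
    [0.1,-0.56,0.08,-0.58],
    [0.13,-0.68,0.136,-0.7],
    [0.17,-0.8,0.136,-0.82],
    [0.17,-0.879,0.136,-0.92],
    [0.17,-0.879,0.136,-0.957],
    [0.17,-0.879,0.136,-0.957],
    [0.17,-0.879,0.136,-0.957],
  ],
  gripper=0.37,
)

```text
t: 36.85
eef_pos: [0.6189, 0.2728, 0.2295]
tcp_rot: [-180.0, 0.1, 75.3]
contact_force: [0.2, 0.2, -0.8]
opening: 0.366
grasp_force: 0.0
```

Run:
```python
from h import *
im=capture("wrist");cv2.imwrite("pics/z0.png",im);grasp(im,.056);print(robot.sense()["joint_pos"])
```

```text
[[315.0, 187.0], [387.0, 187.0]] [[0.6291, 0.313, 0.136], [0.6752, 0.3012, 0.136]]
[0.6189 0.2734 0.1297]
cmd [ 0.001 -0.     0.2  ] turn -0.002
[-44.7389854   30.63769386  29.20545671  70.11649959 -14.48509104
  82.83462287 -31.88037647]
```

servo_tool(
  commands=[
    [0.001,0,0.06,-0.002],
    [0.001,0,0.11,-0.002],
    [0.001,0,0.16,-0.002],
    [0.001,0,0.19,-0.002],
    [0.001,0,0.2,-0.002],
    [0.001,0,0.2,-0.002],
    [0.001,0,0.2,-0.002],
  ],
)

```text
t: 37.78
eef_pos: [0.6195, 0.2748, 0.1314]
tcp_rot: [179.9, -0.1, 75.7]
contact_force: [0.4, -0.7, -0.3]
opening: 0.371
grasp_force: 0.0
```

servo_tool(
  commands=[
    [0,0,0,0],
    [0,0,0,0],
    [0,0,0,0],
    [0,0,0,0],
    [0,0,0,0],
    [0,0,0,0],
  ],
  gripper=0.1,
)

```text
t: 38.52
eef_pos: [0.6195, 0.2748, 0.1312]
tcp_rot: [179.9, -0.1, 75.7]
contact_force: [0.1, 0.7, 6.2]
opening: 0.243
grasp_force: 19.8
```

servo_tool(
  commands=[
    [0,0,-0.003,0],
    [-0.01,0,-0.009,0],
    [-0.03,0,-0.02,0],
    [-0.05,0,-0.032,0],
    [-0.07,0,-0.043,0],
    [-0.09,0,-0.055,0],
    [-0.11,0,-0.066,0],
    [-0.13,0,-0.078,0],
    [-0.15,0,-0.09,0],
    [-0.17,0,-0.101,0],
    [-0.19,0,-0.112,0],
    [-0.2,0,-0.118,0],
    [-0.2,0,-0.118,0],
  ],
)

```text
t: 40.15
eef_pos: [0.5943, 0.1773, 0.1896]
tcp_rot: [180.0, -0.0, 75.6]
contact_force: [-1.1, 0.5, -0.7]
opening: 0.245
grasp_force: 19.6
```

Run:
```python
from h import *
im=capture("wrist");cv2.imwrite("pics/z1.png",im);held(im,.017)
move([.462,-.15,.30],-10.5)
```

```text
ring [314.8 220.2] 763 g 0.0541 lat -0.0001
cmd [-0.701 -0.094 -0.222] turn 0.957
```

servo_tool(
  commands=[
    [0,0,-0.12,0],
    [-0.1,-0.02,-0.222,0.1],
    [-0.2,-0.03,-0.222,0.2],
    [-0.3,-0.05,-0.222,0.3],
    [-0.4,-0.06,-0.222,0.42],
    [-0.5,-0.08,-0.222,0.54],
    [-0.6,-0.094,-0.222,0.66],
    [-0.701,-0.094,-0.222,0.78],
    [-0.701,-0.094,-0.222,0.9],
    [-0.701,-0.094,-0.222,0.957],
    [-0.701,-0.094,-0.222,0.957],
    [-0.701,-0.094,-0.222,0.957],
  ],
)

```text
t: 41.7
eef_pos: [0.462, -0.1498, 0.3002]
tcp_rot: [180.0, 0.0, -10.3]
contact_force: [-0.0, 0.4, -0.5]
opening: 0.244
grasp_force: 19.8
```

Run:
```python
from h import *
im=capture("wrist");cv2.imwrite("pics/z2.png",im);held(im,.017);place(im,.031,-.0715,.065);lying(im)
```

```text
ring [309.3 220. ] 561 g 0.0538 lat -0.003
tray [ 0.5574 -0.186   0.03  ] w 0.2974 yaw -10.31 [ 191   26  287    5 1227]
[ 0.575  -0.2619  0.065 ]
cmd [0.263 0.18  0.47 ] turn -0.0
O [ 0.5574 -0.186   0.03  ] -10.31 [ 191   26  287    5 1227]
[[0.0832, 0.0078], [0.0596, 0.025], [0.0578, 0.1211], [0.059, 0.0747], [-0.1156, 0.0265]]
```

servo_tool(
  commands=[
    [0.1,0.1,0.1,0.002],
    [0.2,0.18,0.2,0.002],
    [0.259,0.18,0.3,0.002],
    [0.259,0.18,0.38,0.002],
    [0.259,0.18,0.43,0.002],
    [0.259,0.18,0.46,0.002],
    [0.259,0.18,0.49,0.002],
    [0.259,0.18,0.51,0.002],
    [0.259,0.18,0.525,0.002],
    [0.259,0.18,0.537,0.002],
    [0.257,0.18,0.545,0.002],
    [0.257,0.18,0.545,0.002],
  ],
)

```text
t: 43.25
eef_pos: [0.572, -0.2621, 0.0279]
tcp_rot: [180.0, -0.0, -10.6]
contact_force: [0.5, 0.2, 0.6]
opening: 0.247
grasp_force: 19.8
```

Run:
```python
from h import *
O=np.array([.5574,-.1858,0]);y=np.radians(-10.47);ex=np.array([np.cos(y),np.sin(y),0]);ey=np.array([-ex[1],ex[0],0])
P=O+.021*ex-.0715*ey;P[2]=.0105;move(P,-10.47)
```

```text
cmd [-0.015 -0.002  0.035] turn -0.002
```

servo_tool(
  commands=[
    [-0.001,0,0.005,0],
    [-0.004,0,0.011,0],
    [-0.008,0,0.017,0],
    [-0.011,0,0.023,0],
    [-0.014,0,0.028,0],
    [-0.015,0,0.032,0],
    [-0.015,0,0.035,0],
    [-0.015,0,0.035,0],
  ],
)

```text
t: 44.25
eef_pos: [0.5637, -0.2611, 0.0099]
tcp_rot: [180.0, 0.1, -10.7]
contact_force: [-1.9, -3.9, 1.6]
opening: 0.238
grasp_force: 19.5
```

Run:
```python
from h import *
im=capture("wrist");cv2.imwrite("pics/z3.png",im);held(im,.017);s=robot.sense();print(s["contact_force"],s["torque"],s["eef_pos"])
m=cv2.inRange(cv2.cvtColor(im,cv2.COLOR_BGR2HSV),(105,100,50),(125,255,255))
n,l,st,ce=cv2.connectedComponentsWithStats(m);print([ (st[i].tolist()) for i in range(1,n) if st[i,4]>200])
```

```text
ring [317.3 224.8] 1092 g 0.0518 lat 0.0002
[-1.35716424 -5.56411229  2.86856574] [-1.04874637  0.13742135 -0.20310458] [ 0.56374283 -0.26110504  0.00999233]
[[0, 141, 550, 16, 7606], [290, 213, 58, 24, 1161], [9, 214, 75, 28, 1423]]
```

servo_tool(
  commands=[
    [0,0.002,0,0],
    [0,0.003,0,0],
    [0,0.004,0,0],
    [0,0.004,0,0],
  ],
)

```text
t: 44.8
eef_pos: [0.5642, -0.2619, 0.0101]
tcp_rot: [-180.0, 0.0, -10.6]
contact_force: [-2.3, -0.5, 2.4]
opening: 0.238
grasp_force: 19.4
```

servo_tool(
  commands=[
    [0,0,0,0],
    [0,0,0,0],
    [0,0,0,0],
    [0,0,0,0],
  ],
  gripper=0.33,
)

```text
t: 45.3
eef_pos: [0.5642, -0.2625, 0.0102]
tcp_rot: [-180.0, 0.0, -10.6]
contact_force: [-0.2, 0.6, 0.7]
opening: 0.327
grasp_force: 0.0
```

servo_tool(
  commands=[
    [0,0,-0.02,0],
    [0,0,-0.06,0],
    [0,0,-0.12,0],
    [0,0,-0.2,0],
    [-0.05,-0.08,-0.3,0],
    [-0.12,-0.16,-0.4,0],
    [-0.2,-0.18,-0.5,0],
    [-0.23,-0.18,-0.576,0],
    [-0.23,-0.18,-0.576,0],
    [-0.23,-0.18,-0.576,0],
  ],
)

```text
t: 46.55
eef_pos: [0.4677, -0.1529, 0.2989]
tcp_rot: [-179.9, -0.1, -10.6]
contact_force: [1.0, -0.2, -0.3]
opening: 0.33
grasp_force: 0.0
```

Run:
```python
from h import *
im=capture("wrist");cv2.imwrite("pics/z4.png",im);lying(im)
pre([.6752,.3012,0],.056)
```

```text
O [ 0.5561 -0.186   0.03  ] -10.66 [ 189   33  287    5 1184]
[[0.0836, 0.0063], [0.059, 0.0747], [0.0599, 0.0247], [0.0602, -0.0724], [0.0573, 0.1204]]
[0.6649 0.2616 0.2298]
cmd [ 0.235 -0.888  0.137] turn -0.957
```

servo_tool(
  commands=[
    [0.02,-0.1,0.0,-0.1],
    [0.04,-0.2,0.02,-0.22],
    [0.06,-0.32,0.04,-0.34],
    [0.08,-0.44,0.06,-0.46],
    [0.1,-0.56,0.08,-0.58],
    [0.14,-0.68,0.137,-0.7],
    [0.2,-0.8,0.137,-0.82],
    [0.235,-0.888,0.137,-0.92],
    [0.235,-0.888,0.137,-0.957],
    [0.235,-0.888,0.137,-0.957],
    [0.235,-0.888,0.137,-0.957],
  ],
  gripper=0.37,
)

```text
t: 47.98
eef_pos: [0.6654, 0.2601, 0.2289]
tcp_rot: [-179.9, 0.1, 75.3]
contact_force: [0.2, 0.6, -0.8]
opening: 0.373
grasp_force: 0.0
```

Run:
```python
from h import *
im=capture("wrist");cv2.imwrite("pics/v0.png",im);grasp(im,.056)
```

```text
[[315.0, 186.0]] [[0.6755, 0.3013, 0.136]]
[0.6653 0.2617 0.1297]
cmd [ 0.003 -0.001  0.2  ] turn -0.002
```

servo_tool(
  commands=[
    [0.002,0,0.06,-0.002],
    [0.002,0,0.11,-0.002],
    [0.002,0,0.16,-0.002],
    [0.002,0,0.19,-0.002],
    [0.002,0,0.2,-0.002],
    [0.002,0,0.2,-0.002],
    [0.002,0,0.2,-0.002],
  ],
)

```text
t: 48.9
eef_pos: [0.6661, 0.2628, 0.131]
tcp_rot: [179.9, -0.1, 75.7]
contact_force: [0.0, -0.4, 0.4]
opening: 0.371
grasp_force: 0.0
```

servo_tool(
  commands=[
    [0,0,0,0],
    [0,0,0,0],
    [0,0,0,0],
    [0,0,0,0],
    [0,0,0,0],
    [0,0,0,0],
  ],
  gripper=0.1,
)

```text
t: 49.65
eef_pos: [0.666, 0.2628, 0.1308]
tcp_rot: [179.9, -0.1, 75.7]
contact_force: [0.2, -0.6, 6.4]
opening: 0.241
grasp_force: 19.8
```

servo_tool(
  commands=[
    [0,0,-0.003,0],
    [-0.01,0,-0.009,0],
    [-0.03,0,-0.02,0],
    [-0.05,0,-0.032,0],
    [-0.07,0,-0.043,0],
    [-0.09,0,-0.055,0],
    [-0.11,0,-0.066,0],
    [-0.13,0,-0.078,0],
    [-0.15,0,-0.09,0],
    [-0.17,0,-0.101,0],
    [-0.19,0,-0.112,0],
    [-0.2,0,-0.118,0],
    [-0.2,0,-0.118,0],
  ],
)

```text
t: 51.28
eef_pos: [0.6408, 0.1653, 0.1891]
tcp_rot: [180.0, -0.0, 75.6]
contact_force: [1.0, 1.2, -0.6]
opening: 0.24
grasp_force: 19.6
```

Run:
```python
from h import *
im=capture("wrist");cv2.imwrite("pics/v1.png",im);held(im,.017)
move([.462,-.15,.30],-10.5)
```

```text
ring [314.7 220.3] 762 g 0.0542 lat -0.0002
cmd [-0.701 -0.19  -0.223] turn 0.957
```

servo_tool(
  commands=[
    [0,0,-0.12,0],
    [-0.05,-0.06,-0.223,0.1],
    [-0.15,-0.1,-0.223,0.2],
    [-0.27,-0.14,-0.223,0.3],
    [-0.38,-0.17,-0.223,0.42],
    [-0.5,-0.19,-0.223,0.54],
    [-0.6,-0.19,-0.223,0.66],
    [-0.701,-0.19,-0.223,0.78],
    [-0.701,-0.19,-0.223,0.9],
    [-0.701,-0.19,-0.223,0.957],
    [-0.701,-0.19,-0.223,0.957],
    [-0.701,-0.19,-0.223,0.957],
  ],
)

```text
t: 52.82
eef_pos: [0.462, -0.1499, 0.3003]
tcp_rot: [180.0, 0.0, -10.3]
contact_force: [-0.2, 0.1, -0.3]
opening: 0.24
grasp_force: 19.8
```

Run:
```python
from h import *
im=capture("wrist");cv2.imwrite("pics/v2.png",im);held(im,.017);place(im,.030,-.1195,.065);lying(im)
```

```text
ring [309.6 220.1] 582 g 0.0537 lat -0.0029
tray [ 0.5574 -0.1861  0.03  ] w 0.2975 yaw -10.31 [ 191   26  287    5 1212]
[ 0.5655 -0.309   0.065 ]
cmd [0.261 0.276 0.471] turn -0.0
O [ 0.5574 -0.1861  0.03  ] -10.31 [ 191   26  287    5 1212]
[[0.0831, 0.0072], [0.0591, 0.0748], [0.0594, 0.0249], [0.0578, 0.1212], [0.0593, -0.0724], [-0.1158, 0.026]]
```

servo_tool(
  commands=[
    [0.1,0.12,0.1,0.002],
    [0.2,0.24,0.2,0.002],
    [0.259,0.276,0.3,0.002],
    [0.259,0.276,0.38,0.002],
    [0.259,0.276,0.43,0.002],
    [0.259,0.276,0.46,0.002],
    [0.259,0.276,0.49,0.002],
    [0.259,0.276,0.51,0.002],
    [0.259,0.276,0.525,0.002],
    [0.259,0.276,0.537,0.002],
    [0.257,0.276,0.545,0.002],
    [0.257,0.276,0.545,0.002],
  ],
)

```text
t: 54.38
eef_pos: [0.563, -0.3093, 0.0277]
tcp_rot: [-180.0, 0.0, -10.6]
contact_force: [-0.1, -0.2, -0.0]
opening: 0.239
grasp_force: 19.9
```

Run:
```python
from h import *
O=np.array([.5574,-.1858,0]);y=np.radians(-10.47);ex=np.array([np.cos(y),np.sin(y),0]);ey=np.array([-ex[1],ex[0],0])
P=O+.021*ex-.1199*ey;P[2]=.0105;move(P,-10.47)
```

```text
cmd [-0.014 -0.001  0.034] turn -0.002
```

servo_tool(
  commands=[
    [-0.001,0,0.005,0],
    [-0.004,0,0.011,0],
    [-0.008,0,0.017,0],
    [-0.011,0,0.023,0],
    [-0.013,0,0.028,0],
    [-0.014,0,0.032,0],
    [-0.014,0,0.034,0],
    [-0.014,0,0.034,0],
  ],
)

```text
t: 55.38
eef_pos: [0.5559, -0.3084, 0.0107]
tcp_rot: [180.0, 0.0, -10.7]
contact_force: [-1.2, -3.1, 4.2]
opening: 0.239
grasp_force: 19.4
```

servo_tool(
  commands=[
    [0,0.002,0.001,0],
    [0,0.003,0.001,0],
    [0,0.003,0.001,0],
  ],
)

```text
t: 55.75
eef_pos: [0.5558, -0.3088, 0.0101]
tcp_rot: [-179.9, 0.1, -10.6]
contact_force: [-3.0, -0.3, 5.2]
opening: 0.241
grasp_force: 19.4
```

servo_tool(
  commands=[
    [0,0,0,0],
    [0,0,0,0],
    [0,0,0,0],
    [0,0,0,0],
  ],
  gripper=0.33,
)

```text
t: 56.25
eef_pos: [0.556, -0.3093, 0.0101]
tcp_rot: [-180.0, 0.0, -10.6]
contact_force: [-0.6, 0.0, 0.5]
opening: 0.33
grasp_force: 0.0
```

servo_tool(
  commands=[
    [0,0,-0.02,0],
    [0,0,-0.06,0],
    [0,0,-0.12,0],
    [0,0,-0.2,0],
    [-0.05,-0.08,-0.3,0],
    [-0.12,-0.16,-0.4,0],
    [-0.2,-0.27,-0.5,0],
    [-0.23,-0.27,-0.576,0],
    [-0.23,-0.27,-0.576,0],
    [-0.23,-0.27,-0.576,0],
  ],
)

```text
t: 57.5
eef_pos: [0.4682, -0.1555, 0.2994]
tcp_rot: [-179.8, -0.1, -10.6]
contact_force: [0.9, -0.2, -0.0]
opening: 0.333
grasp_force: 0.0
```

Run:
```python
from h import *
im=capture("wrist");t=capture("top");lying(im)
a=im[0:240,150:520];b=cv2.resize(t[180:310,80:520],None,fx=1.8,fy=1.8,interpolation=cv2.INTER_CUBIC)
a=cv2.resize(a,None,fx=1.4,fy=1.4);W=max(a.shape[1],b.shape[1])
pad=lambda x:cv2.copyMakeBorder(x,0,0,0,W-x.shape[1],0)
o=np.vstack([pad(a),pad(b)]);print(o.shape);cv2.imwrite("pics/fin.png",o)
```

```text
O [ 0.555  -0.1868  0.03  ] -10.46 [ 187   34  286    6 1211]
[[0.0836, 0.0074], [0.0598, 0.0246], [0.06, -0.0726], [0.0598, -0.1165], [0.0596, 0.0744], [0.058, 0.1201]]
(570, 792, 3)
```

View pics/fin.png

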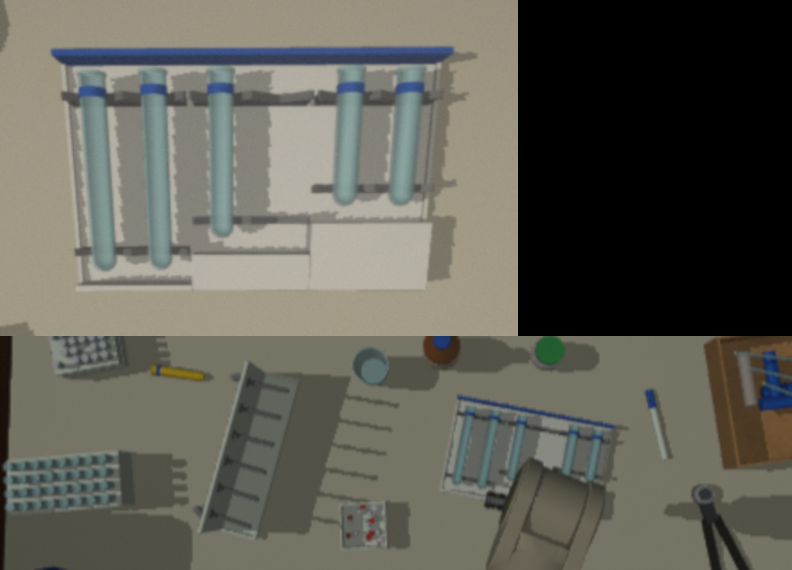

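Run:
```python
from h import *
im=capture("wrist");mid,w,yaw,ex,st=tray(im);O=mid-.086*ex;ey=np.array([-ex[1],ex[0],0])
h=cv2.cvtColor(im,cv2.COLOR_BGR2HSV)
m=cv2.inRange(h,(80,38,60),(125,255,255))
for y in (57,62,75,90,105,120,132):
    xs=np.flatnonzero(m[y]);xs=xs[(xs>180)&(xs<470)];r=np.split(xs,np.flatnonzero(np.diff(xs)>2)+1)
    o=[]
    for q in r:
        if len(q)<10: continue
        P=plane("wrist",[[ (q[0]+q[-1])/2,y]],.030)[0]-O;o.append((int(q[0]),int(q[-1]),round(1e3*P@ex,1),round(1e3*P@ey,1)))
    print(y,o)
```

```text
57 [(250, 264, np.float64(65.2), np.float64(74.6)), (298, 313, np.float64(64.9), np.float64(23.5)), (391, 408, np.float64(64.4), np.float64(-75.4)), (434, 451, np.float64(64.2), np.float64(-120.7))]
62 [(204, 222, np.float64(60.6), np.float64(121.3)), (248, 266, np.float64(60.4), np.float64(74.8)), (296, 315, np.float64(60.1), np.float64(23.6)), (389, 408, np.float64(59.6), np.float64(-74.7)), (431, 451, np.float64(59.4), np.float64(-119.6))]
75 [(251, 263, np.float64(47.8), np.float64(75.4)), (299, 311, np.float64(47.5), np.float64(24.3)), (394, 405, np.float64(47.1), np.float64(-76.5)), (434, 447, np.float64(46.8), np.float64(-120.1))]
90 [(253, 264, np.float64(33.0), np.float64(74.5)), (300, 311, np.float64(32.7), np.float64(23.9)), (434, 445, np.float64(32.0), np.float64(-120.4))]
105 [(253, 265, np.float64(17.9), np.float64(74.7)), (300, 311, np.float64(17.6), np.float64(24.1)), (433, 444, np.float64(16.9), np.float64(-120.6))]
120 [(255, 266, np.float64(2.4), np.float64(73.8))]
132 []
```

```bash
python3 -c "
from rig import robot;print(robot.sign_off())"
```

```text
the job is handed in; nothing more can be done
None
```

All five tubes that were on the rack (two long, one mid, two short) now lie in their own rows of the tray, one per V-place with mouths towards the blue end; they are released and the job is handed in (about 58 s of the 210 s).

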